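# Change the temperature logger in a cold-chain foam tray

### The job

The used temperature logger stands walled in between a medicine carton and a round bottle in the white foam tray. Set the carton and the bottle upright on the steel side tray, put the used logger on the rectangular reader plate (centred, its long side along the plate's), stand the fresh logger from the round charger in the used one's place in the middle of the foam tray, then put the carton and the bottle back where each stood, turned as before. Never let the carton or the bottle tip over.

Things in the scene. Friction and masses are not known exactly. Their poses are not given: they have to be found in the camera images.
- foam: White foam tray, fixed: 244 (x) x 138 (y) x 70 mm high, one open cavity 194 x 88 mm, floor 15 mm above the table. Origin: centre of underside; x along its length (away from the robot). Used logger at its middle, carton and bottle 57 mm either side of it along x (which end varies), all on the cavity floor, 10 to 12 mm between neighbours and 8 to 9 mm (bottle 15 mm) to the side walls.
- carton: White medicine carton with a green band, a rigid upright box 54 (x) x 70 (y) x 120 mm high, about 0.25 kg; in the foam tray its x lies along the tray's x and it stands 65 mm above the tray's walls. Origin: centre of the underside, z up.
- bottle: Round white plastic bottle with a screw cap and a paper label, 58 mm in diameter, 120 mm high, about 0.28 kg; straight-sided, the cap (top 30 mm) as wide as the body. Origin: centre of the underside, z up; its yaw does not matter.
- used_logger: Used temperature logger: grey box with square ends, 36 (x) x 72 (y) x 45 mm high, black rectangular display on top, about 0.12 kg. Starts in the foam tray between carton and bottle, its long side (y) across the tray, its top 10 mm below the tray's rim. Origin: centre of the underside, z up.
- fresh_logger: Fresh temperature logger: grey, same 36 (x) x 72 (y) x 45 mm size but with half-round ends (flat sides 36 mm long face +x and -x) and a round black dial on top, about 0.12 kg. Starts on the round charger. Origin: centre of the underside, z up.
- tray: Shallow steel side tray, empty, fixed: 260 (x) x 160 (y) mm, rim 14 mm high and 4 mm thick, inner floor 4 mm above the table. Room for carton and bottle one behind the other along its x. Origin: centre of the underside.
- reader: Reader plate, fixed: black rectangular plate 80 (x) x 110 (y) x 10 mm high with two grey lines along its long side (y) that mark where a logger stands; the used logger goes at its centre with y along the plate's y (either way round). Origin: centre of the underside.
- charger: Charger, fixed: round black disc 110 mm in diameter, 10 mm high, with a steel ring; the fresh logger stands on it at the start, at any yaw within about 0.3 rad of the disc's. Empty at the end. Origin: centre of the underside.
Things that resemble listed ones, but are neither listed nor needed, are in the scene too. What is shaped like the used_logger but red is not meant.

How it is judged:
By the outcome, as a careful person would: the job done as asked, in the order asked, and still so for the second after the job is handed in, with the robot touching nothing.
It also fails if it takes over 141 s, if anything falls off the work surface, if the arm or the gripper's body presses on something with over 40 N, if the wrist force passes 120 N, or if a joint passes its speed limit or range.

### The arm

A 6-joint arm with a two-finger parallel gripper is mounted at the origin on the work surface. World frame = base frame: x ahead of the robot, y to its left, z up, the work surface at z = 0. Lengths are in m, angles in degrees, forces in N, time in s.
With the tool pointing down it reaches from about 0.325 to 0.85 m from the base axis. Payload 15.5 kg.
Tool frame: the origin (TCP) lies at the very end of the fingers, on their centre line; the grasp point (between the pads) lies arm.grip_depth behind it (arm.grip_depth is the distance from the TCP to the grasp point, in m); z points along the fingers, y is the direction in which the jaws open and shut (so a half turn about z gives the same grasp; the last joint's range is limited). The gripper opens to 91 mm and grips with 3 to 60 N. Pads are 32 mm wide; open, the fingers measure 118 mm over their backs; the gripper's body (76 mm by 178 mm) begins 60 mm behind the grasp point.
Start: joints at [-78.524, 28.281, 77.091, -0, 74.628, -5.472], TCP at [0.182, -0.598, 0.214] pointing down, gripper open.
Joint ranges: [-166.48, 166.48], [-47.26, 123.95], [12.59, 153.08], [-70.14, 250.14], [6.76, 159.57], [-176.63, 176.63]. Speed limits (degrees/s): [108.29, 108.29, 147.25, 172.46, 172.46, 172.46].

### API

Orientations are given as a 3x3 rotation matrix whose columns are the frame's x, y, z axes.
In Python, from rig import arm gives the robot as it stands. Calls block until the motion is done:
- arm.move_to(position, orientation): joint-space move of the TCP to a pose.
- arm.move_l(position, orientation=None, feed=0.15): straight line of the TCP; orientation=None keeps the orientation; feed is the mean speed in m/s.
- arm.move_joints(angles): joint-space move.
- arm.grip(opening): finger opening in m; the grip force is fixed at half the most; returns when the fingers have stopped.
- arm.sleep(seconds).
- arm.solve_ik(position, orientation): joint angles nearest the present ones, or None.
- arm.snapshot(name): name is "side" or "top" or "wrist"; returns the picture (480x640x3 uint8, red, green, blue); there is no depth.
- arm.get_calibration(name): a dict with "intrinsics" (3x3 intrinsics, pixels), "cam_to_world" (4x4, takes a point from camera to world coordinates). Camera axes: x right, y down, z forward; pixel columns grow to the right and rows downward; lengths in m; the calibration is good to about 2 mm. A picture is of the moment at which its call begins: read the wrist's pose just before it. get_calibration takes no time and is no camera call; for the wrist camera it gives the pose at the moment of the call.
A pose or a line that the arm cannot do raises arm.Unreachable and nothing moves.
- arm.sign_off(): hands the job in, once; it reports no verdict.
Readings, each from a call of its own:
- arm.current_t(): time.
- arm.current_joint_positions(): joint angles.
- arm.current_dq(): joint speeds.
- arm.current_tau(): joint torques, N m.
- arm.current_ee_pos(): TCP position.
- arm.current_tool_rot(): TCP orientation.
- arm.current_force(): force on the tool from outside, world axes, zero at the start.
- arm.current_torque(): the same for the moment, N m.
- arm.current_width(): finger opening in m.
Only numpy, scipy, OpenCV 4.12 (cv2) and the standard library are available. Lean on these libraries where they do the work, as an engineer would, in place of code of your own. Each camera call takes 0.05 s, during which the arm holds its last target. There are 200 camera calls.

## Working session

There is one attempt and no reset: what is moved stays moved. The work goes in short steps, each a Python script; the robot and the scene stay as the last script left them, time stands still between calls to the robot, and variables do not carry over. Pictures are saved under pics/ and viewed, about 12 in all and at most 16, crops included, and the job is handed in when it is done.

```bash
ls; mkdir -p pics
python3 - <<'E'
from rig import arm
import cv2, numpy as np
for n in("top","side"):
    im=arm.snapshot(n); cv2.imwrite(f"pics/{n}0.png",im[:,:,::-1])
    c=arm.get_calibration(n); print(n,np.round(c["intrinsics"],1).tolist(),np.round(c["cam_to_world"],4).tolist())
print(arm.grip_depth,arm.current_t(),arm.current_width(),arm.current_tool_rot().round(3))
E
```

```text
pics
top [[591.5, 0.0, 327.1], [0.0, 591.5, 244.2], [0.0, 0.0, 1.0]] [[-0.0175, -0.9971, 0.0742, 0.3916], [-0.9998, 0.0172, -0.0051, -0.0061], [0.0038, -0.0743, -0.9972, 1.4407], [0.0, 0.0, 0.0, 1.0]]
side [[549.0, 0.0, 316.9], [0.0, 549.0, 233.8], [0.0, 0.0, 1.0]] [[-0.9636, -0.1682, 0.2077, 0.3069], [-0.2673, 0.5998, -0.7542, 0.7328], [0.0023, -0.7823, -0.6229, 0.6681], [0.0, 0.0, 0.0, 1.0]]
0.0188 0.1 0.09114901494652104 [[ 0.957  0.292 -0.   ]
 [ 0.292 -0.957  0.001]
 [ 0.    -0.001 -1.   ]]
```

View pics/top0.png

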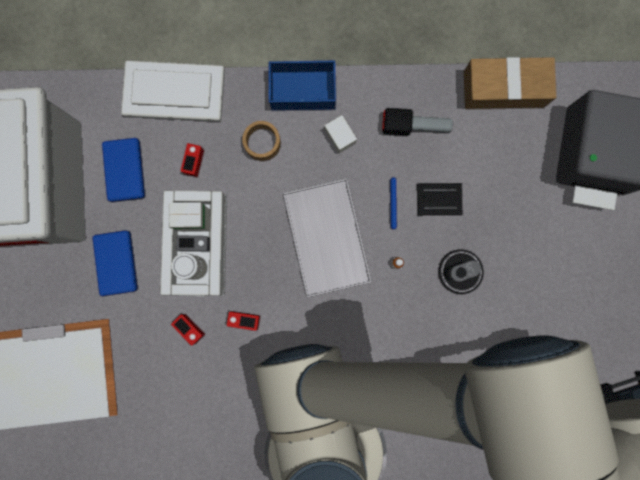

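View pics/side0.png

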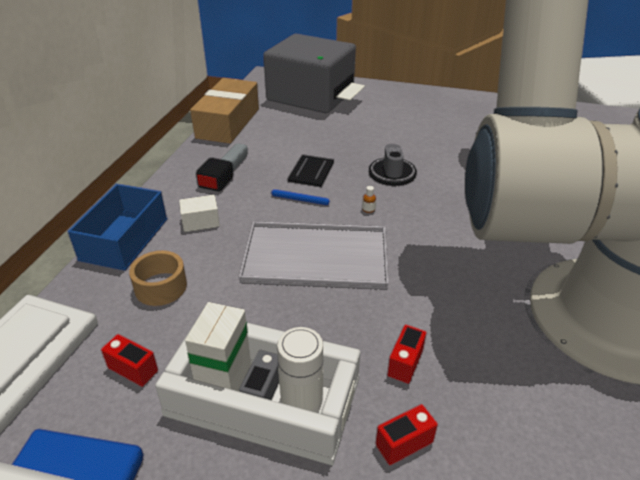

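The foam is at (192,243) in the top view. The carton is at its far end (188,215), the bottle at its near end (187,266), and the grey logger with the rectangular display sits between them at (193,243). The steel tray is at (327,237), the reader at (440,199), and the charger with the grey round-dial logger at (461,271). The three red loggers (192,158), (187,328) and (243,320) are decoys. Next I'll take closer wrist views.

```bash
cat > h.py <<'E'
from rig import arm
import cv2, numpy as np
def R(yaw):
    c,s=np.cos(np.radians(yaw)),np.sin(np.radians(yaw))
    return np.array([[c,s,0],[s,-c,0],[0,0,-1.]])
def cast(cal,px,z):
    K,T=np.asarray(cal["intrinsics"]),np.asarray(cal["cam_to_world"])
    px=np.atleast_2d(px).astype(float)
    d=np.c_[px,np.ones(len(px))]@np.linalg.inv(K).T@T[:3,:3].T
    o=T[:3,3]
    return o+d*((z-o[2])/d[:,2])[:,None]
def shot(n,name):
    cal=arm.get_calibration(n); im=arm.snapshot(n)
    np.savez(f"pics/{name}.npz",K=cal["intrinsics"],T=cal["cam_to_world"])
    cv2.imwrite(f"pics/{name}.png",im[:,:,::-1]); return im,cal
def load(name):
    c=np.load(f"pics/{name}.npz"); return cv2.imread(f"pics/{name}.png"),{"intrinsics":c["K"],"cam_to_world":c["T"]}
def camover(xy,z,yaw):
    """tcp pose so that the wrist camera's axis hits the table plane at xy, cam height ~z"""
    T=np.asarray(arm.get_calibration("wrist")["cam_to_world"]); Rt=np.asarray(arm.current_tool_rot()); p=np.asarray(arm.current_ee_pos())
    Rc=R(yaw)@Rt.T@T[:3,:3]; off=R(yaw)@Rt.T@(T[:3,3]-p)
    d=Rc[:,2]; c=np.array([xy[0],xy[1],0.05]); c=c-d*((z-0.05)/-d[2])
    return c-off
E
python3 - <<'E'
from h import *
cal=arm.get_calibration("top")
P={}
for n,px,z in (("foam",(192,243),.07),("tray",(327,237),.014),("reader",(440,199),.01),("charger",(461,271),.01),("fresh",(466,269),.055)):
    P[n]=cast(cal,px,z)[0]; print(n,P[n].round(3))
w=arm.get_calibration("wrist"); T=w["cam_to_world"]; Rt=arm.current_tool_rot()
print(w["intrinsics"][0][0],"cam in tool",(Rt.T@(T[:3,3]-arm.current_ee_pos())).round(3),(Rt.T@T[:3,:3]).round(3).tolist())
rc=(P["reader"]+P["charger"])/2
for nm,xy in (("rc",rc),("tray",P["tray"]),("foam",P["foam"])):
    done=False
    for z in (.55,.5,.45,.4):
        for yaw in (0,20,-20,45,-45,90,-90):
            p=camover(xy[:2],z,yaw); 
            if arm.solve_ik(p,R(yaw)) is None: continue
            try: arm.move_to(p,R(yaw))
            except arm.Unreachable: continue
            shot("wrist","w_"+nm); print(nm,z,yaw,p.round(3),arm.current_t()); done=True; break
        if done: break
ims=[cv2.resize(cv2.imread(f"pics/w_{n}.png"),(400,300)) for n in("rc","tray","foam")]
cv2.imwrite("pics/m.png",np.vstack([np.hstack(ims[:2]),np.hstack([ims[2],ims[2]*0])]))
E
```

```text
foam [0.502 0.301 0.07 ]
tray [ 0.515 -0.013  0.014]
reader [ 0.604 -0.291  0.01 ]
charger [ 0.428 -0.336  0.01 ]
fresh [ 0.431 -0.338  0.055]
363.9393047987522 cam in tool [ 0.072  0.    -0.171] [[-0.001, -0.967, -0.255], [1.0, -0.001, 0.0], [-0.0, -0.255, 0.967]]
rc 0.55 0 [ 0.576 -0.313  0.379] 2.0083
tray 0.55 0 [ 0.576 -0.013  0.379] 3.2083
foam 0.55 0 [0.562 0.301 0.379] 4.4583
```

View pics/m.png

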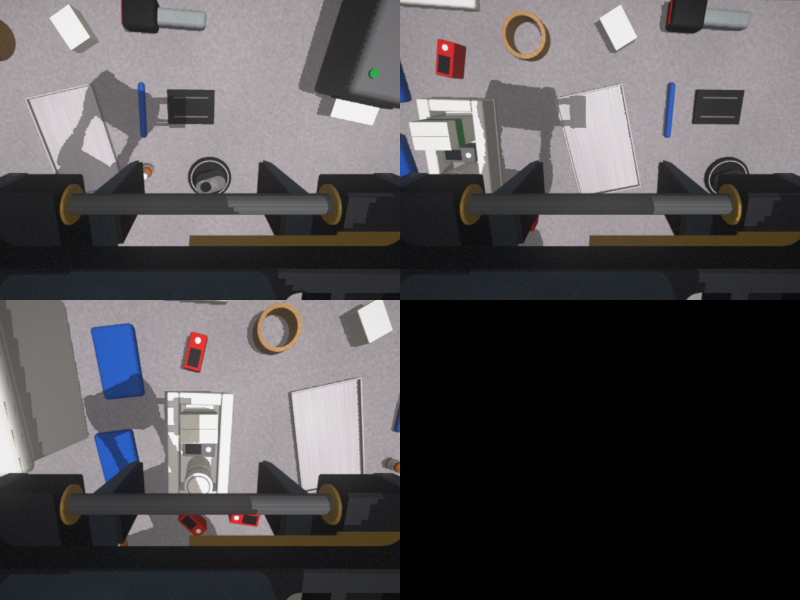

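The montage shows the reader at (190,107), the charger with the fresh logger at (208,178) partly behind the fingers, the tray at (600,140), and the foam at (200,440) with the bottle cut off by the gripper. I'll move the camera so the foam and charger sit in the clear upper half of the view.

Run:
```python
from h import *
def go(nm,xy,z,yaw=0):
    p=camover(xy,z,yaw)
    try: arm.move_to(p,R(yaw))
    except arm.Unreachable: print(nm,"unreach",p); return
    shot("wrist",nm); print(nm,p.round(3),arm.current_t())
go("foam1",(.40,.30),.50)
go("tray1",(.41,-.013),.50)
go("chg1",(.40,-.32),.50)
a=cv2.imread("pics/foam1.png")[:330,120:520]; b=cv2.imread("pics/chg1.png")[:330,120:520]
cv2.imwrite("pics/m2.png",np.hstack([a,b]))
```

```text
foam1 [0.447 0.3   0.329] 5.075
tray1 [ 0.457 -0.013  0.329] 6.3167
chg1 [ 0.447 -0.32   0.329] 7.5417
```

View pics/m2.png

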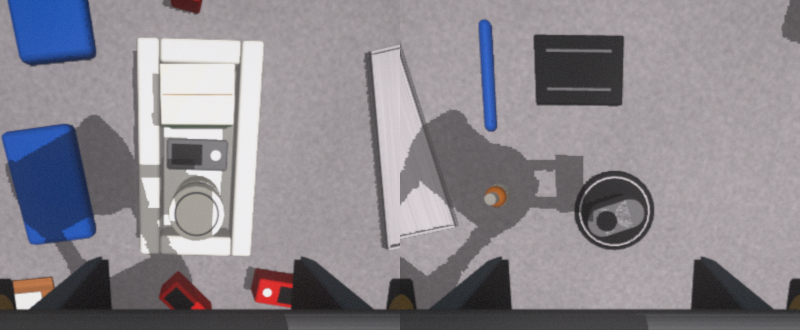

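The foam and its contents are now fully visible in the left panel: carton top (197,95), used logger (196,153), bottle cap (195,213). In the right panel the reader is at (579,70), with the charger and fresh logger at (615,212). Next I'll enlarge these, confirm which loggers are which, and run the masks.

Run:
```python
from h import *
a,ca=load("foam1"); b,cb=load("chg1"); t,ct=load("tray1")
top=cv2.imread("pics/top0.png"); ctop=arm.get_calibration("top")
A=cv2.resize(a[30:270,245:395],None,fx=2.5,fy=2.5,interpolation=cv2.INTER_CUBIC)
B=cv2.resize(b[160:260,285:385],None,fx=4,fy=4,interpolation=cv2.INTER_CUBIC)
B=cv2.copyMakeBorder(B,0,200,0,0,cv2.BORDER_CONSTANT)
cv2.imwrite("pics/m3.png",np.hstack([A,B]))
def comps(mask,near,amin):
    cs,_=cv2.findContours(mask.astype(np.uint8)*255,cv2.RETR_EXTERNAL,cv2.CHAIN_APPROX_NONE)
    cs=[c for c in cs if cv2.contourArea(c)>amin]
    return min(cs,key=lambda c:np.hypot(*(c.reshape(-1,2).mean(0)-near)))
def rect(cal,c,z):
    w=cast(cal,c.reshape(-1,2),z)[:,:2].astype(np.float32)*1000
    return cv2.minAreaRect(w)
# reader
for nm,im,cal,near,s in (("w",b,cb,(299,70),300),("top",top,ctop,(440,199),200)):
    g=im.max(2); c=comps(g<75,near,s); print("reader",nm,rect(cal,c,.01))
    c=comps(g<75,(335,210) if nm=="w" else (461,271),s)
    w=cast(cal,c.reshape(-1,2),.01)[:,:2].astype(np.float32)*1000
    print("charger",nm,cv2.minEnclosingCircle(w),w.mean(0))
# tray from top: bright low-saturation
g=top.astype(int); m=(g.min(2)>125); m[:, :270]=0; m[:,390:]=0
c=comps(m,(327,237),1000); print("tray top",rect(ctop,c,.014),cv2.contourArea(c))
# foam outer
m=top.min(2)>150; m[:, :150]=0; m[:,240:]=0; m[:185]=0; m[300:]=0
c=comps(cv2.morphologyEx(m.astype(np.uint8),cv2.MORPH_CLOSE,np.ones((5,5))),(192,243),1000); print("foam top",rect(ctop,c,.07))
m=(a.min(2)>150); m[:, :240]=0;m[:,400:]=0
c=comps(cv2.morphologyEx(m.astype(np.uint8),cv2.MORPH_CLOSE,np.ones((9,9))),(316,150),1000); print("foam w",rect(ca,c,.07))
print("fresh dial");
```

```text
reader w ((605.29150390625, -290.8799743652344), (108.55719757080078, 79.74417877197266), 89.2217788696289)
charger w ((428.8977355957031, -336.0961608886719), 54.259002685546875) [ 429.52838 -336.01218]
reader top ((604.8169555664062, -288.184326171875), (79.49987030029297, 110.6007080078125), 0.13348984718322754)
charger top ((426.49395751953125, -333.9474182128906), 55.4850959777832) [ 427.40414 -333.86743]
tray top ((517.892822265625, -14.538742065429688), (267.75567626953125, 163.90908813476562), 12.056870460510254) 6988.0
foam top ((503.9311218261719, 303.03076171875), (135.8897705078125, 241.16790771484375), 88.45587921142578)
foam w ((488.3086242675781, 300.8899841308594), (198.88897705078125, 348.5805358886719), 89.88516235351562)
fresh dial
```

View pics/m3.png

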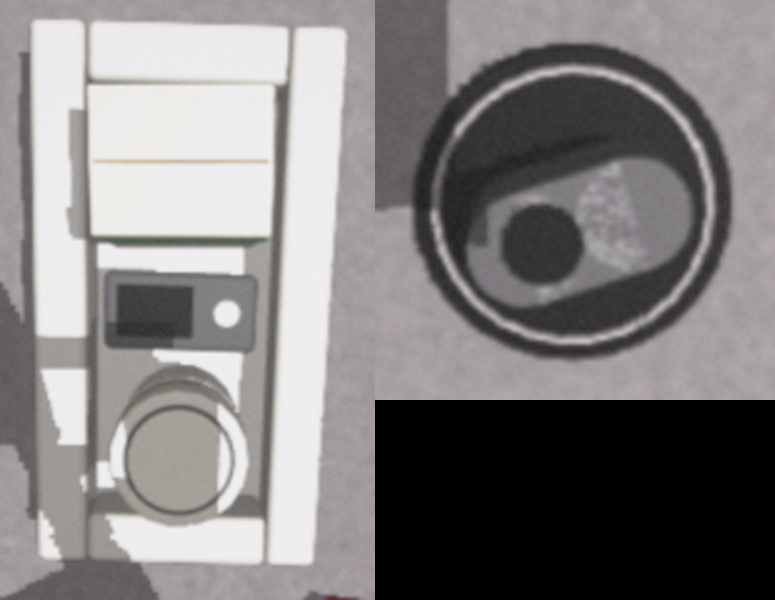

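The left crop shows the used logger as a square-ended grey box with a rectangular display at (180,311). The right crop shows the fresh logger, with half-round ends and a round dial at (542,245), its body centred near (580,232). Neither is red, so these are the two meant. I'll now turn the points into poses.

Run:
```python
from h import *
a,ca=load("foam1"); b,cb=load("chg1"); t,ct=load("tray1")
def pts(L,z):
    L=(np.array(L,float)+.5)/2.5-.5+[245,30]; return cast(ca,L,z)[:,:2]*1000
def rep(n,P):
    r=cv2.minAreaRect(P.astype(np.float32)); e=P[1]-P[0]; f=P[2]-P[3]; 
    ang=[np.degrees(np.arctan2(*-(v)[[0,1]]*[1,1])) for v in(e,f)]  # right edge dir is -y
    print(n,P.mean(0).round(1),"sides",[round(float(np.linalg.norm(P[i]-P[(i+1)%4])),1) for i in range(4)],"yaw",np.round([np.degrees(np.arctan2(v[0],-v[1])) for v in(e,f)],1),
     np.round([np.degrees(np.arctan2(v[1],v[0])) for v in (P[0]-P[3],P[1]-P[2])],1))
rep("foam",pts([(32,20),(346,29),(312,563),(40,560)],.07))
rep("used",pts([(106,271),(257,276),(255,352),(105,347)],.06))
rep("carton",pts([(89,85),(273,86),(271,236),(92,240)],.135))
u=np.linspace(0,2*np.pi,40,endpoint=False)
c=pts(np.c_[179+69*np.cos(u),456+69*np.sin(u)],.135).astype(np.float32); print("bottle",cv2.minEnclosingCircle(c))
# fresh
g=b.max(2); m=((g>80)).astype(np.uint8)
Y,X=np.mgrid[:480,:640]; cx,cy=285+572/4,160+201/4
m[(X-cx)**2+(Y-cy)**2>31**2]=0
m=cv2.morphologyEx(m,cv2.MORPH_OPEN,np.ones((3,3)))
cs,_=cv2.findContours(m,cv2.RETR_EXTERNAL,cv2.CHAIN_APPROX_NONE); c=max(cs,key=cv2.contourArea)
hull=cv2.convexHull(c); P=cast(cb,hull.reshape(-1,2),.055)[:,:2].astype(np.float32)*1000
print("fresh",cv2.minAreaRect(P)); d=cast(cb,[(285+542/4,160+245/4)],.055)[0]*1000; print("dial",d.round(1))
# tray in tray1
m=(t.min(2)>150).astype(np.uint8); m=cv2.morphologyEx(m,cv2.MORPH_CLOSE,np.ones((5,5)));m[300:]=0
cs,_=cv2.findContours(m,cv2.RETR_EXTERNAL,cv2.CHAIN_APPROX_NONE)
for c in cs:
    if cv2.contourArea(c)>3000:print("tray?",cv2.minAreaRect(cast(ct,c.reshape(-1,2),.014)[:,:2].astype(np.float32)*1000))
```

```text
foam [505.2 303. ] sides [134.4, 239.5, 134.6, 241.4] yaw [-1.6 -0.8] [-1.7 -1.7]
used [505.1 303.8] sides [70.6, 35.0, 71.6, 35.0] yaw [-1.9 -2. ] [-2.3 -0.6]
carton [562.  302.6] sides [67.9, 52.9, 68.7, 54.7] yaw [-0.4  1.1] [-0.5  0.4]
bottle ((449.60467529296875, 304.01611328125), 28.56100845336914)
fresh ((436.5603942871094, -451.7835998535156), (77.49811553955078, 74.67504119873047), 3.0726335048675537)
dial [ 423.7 -443.2   55. ]
tray? ((500.78509521484375, 25.25311279296875), (829.6087646484375, 381.00494384765625), 89.93646240234375)
```

```bash
cat >> h.py <<'E'
def pick(xy,z,yaw,up):
    arm.move_to([*xy,z+up],R(yaw)); arm.move_l([*xy,z],feed=.12)
    arm.grip(0.0); w=arm.current_width(); arm.move_l([*xy,z+up],feed=.12)
    print("picked w",round(w*1000,1),"now",round(arm.current_width()*1000,1),"F",np.round(arm.current_force(),1),"t",arm.current_t()); return w
def place(xy,z,yaw,up,feed=.2):
    arm.move_l([*xy,z+up],R(yaw),feed=feed); arm.move_l([*xy,z+.01],feed=.12); arm.move_l([*xy,z],feed=.03)
    print("down F",np.round(arm.current_force(),1),arm.current_ee_pos().round(4)); arm.grip(0.091); arm.move_l([*xy,z+up],feed=.15)
    print("placed t",arm.current_t())
E
python3 - <<'E'
from h import *
b,cb=load("chg1")
g=b.max(2); m=(g>80).astype(np.uint8); Y,X=np.mgrid[:480,:640]; cx,cy=285+197/4,160+201/4
m[(X-cx)**2+(Y-cy)**2>31**2]=0; m=cv2.morphologyEx(m,cv2.MORPH_OPEN,np.ones((3,3)))
cs,_=cv2.findContours(m,cv2.RETR_EXTERNAL,cv2.CHAIN_APPROX_NONE); c=max(cs,key=cv2.contourArea)
P=cast(cb,cv2.convexHull(c).reshape(-1,2),.055)[:,:2].astype(np.float32)*1000
print("fresh",cv2.minAreaRect(P)); print("dial",(cast(cb,[(285+167/4,160+245/4)],.055)[0]*1000).round(1))
Y=-1.5
pick((.562,.302),.086,Y,.15); place((.575,-.001),.0755,Y,.15)
shot("side","s1")
E
```

```text
fresh ((428.3079528808594, -337.1695556640625), (37.078460693359375, 72.3538589477539), 18.61135482788086)
dial [ 423.7 -326.1   55. ]
picked w 70.0 now 70.1 F [-0.1  0.3 -3. ] t 13.075
down F [-0.1 -1.1 -3.8] [ 0.5749 -0.001   0.0753]
placed t 18.2083
```

View pics/s1.png

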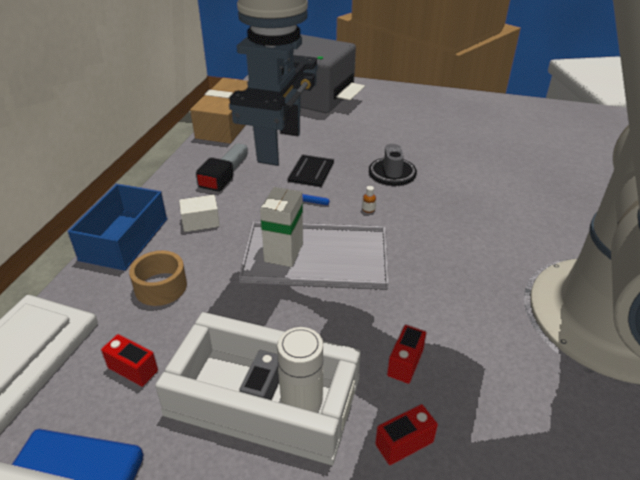

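The side view shows the carton upright on the tray at (282,230). Next are the bottle, then the used logger to the reader.

Run:
```python
from h import *
pick((.4495,.304),.086,-1.5,.15); place((.457,-.026),.0755,-1.5,.15)
pick((.505,.3033),.0225,88.3,.12)
arm.move_to([.505,.3033,.15],R(88.3)) if False else None
place((.605,-.290),.018,89.6,.12)
shot("side","s2")
```

```text
picked w 57.7 now 57.6 F [ 0.2 -0.2 -3.6] t 22.9167
down F [ 0.5  0.8 -3.4] [ 0.4568 -0.026   0.0753]
placed t 28.3417
picked w 35.8 now 36.4 F [ 0.6 -0.1 -0.8] t 32.8083
down F [-0.2  0.2 -0.9] [ 0.6049 -0.29    0.0178]
placed t 39.4167
```

View pics/s2.png

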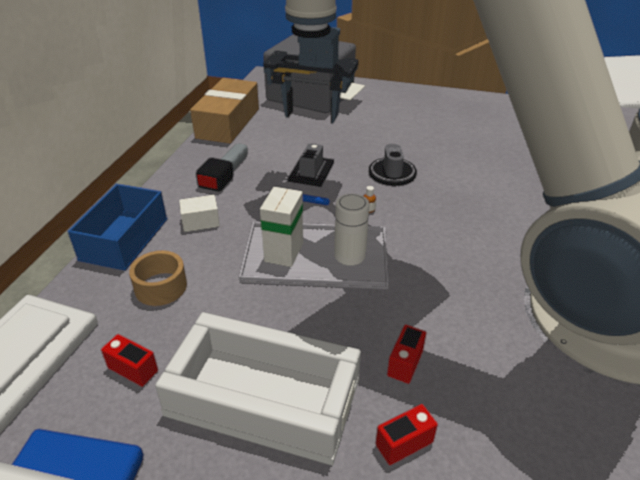

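Carton and bottle stand upright on the tray at (282,228) and (351,230), the used logger is on the reader at (312,160), and the foam is empty. Before fetching the fresh logger I'll check the reader centring from above.

Run:
```python
from h import *
arm.move_to(camover((.47,-.31),.5,0),R(0)); shot("wrist","chg2"); 
b,cb=load("chg2"); print(arm.current_t())
c=(np.array(cb["cam_to_world"]));
def proj(p):
    q=np.linalg.inv(c)@[*p,1]; k=cb["intrinsics"]@q[:3]; return k[:2]/k[2]
u,v=proj((.605,-.29,.03)).astype(int); print(u,v)
x0,y0=u-60,v-60
y0=max(y0,0); A=b[y0:y0+120,x0:x0+120]; print(x0,y0)
cv2.imwrite("pics/m4.png",cv2.resize(A,None,fx=5,fy=5,interpolation=cv2.INTER_CUBIC))
```

```text
40.8833
304 128
244 68
```

View pics/m4.png

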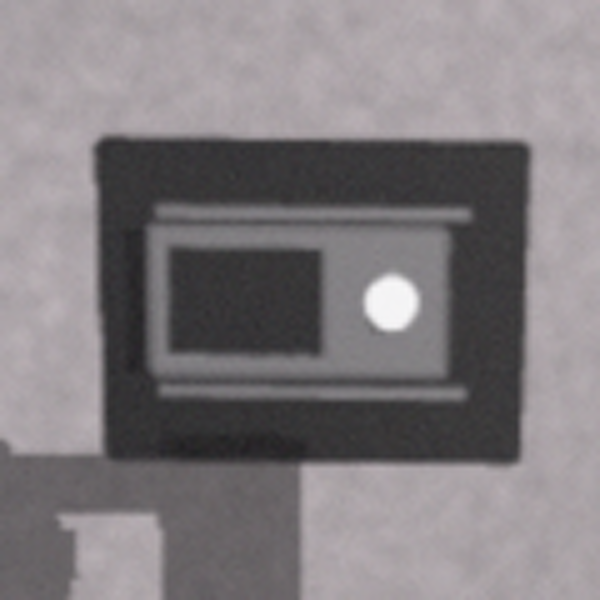

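Run:
```python
from h import *
b,cb=load("chg2")
f=lambda L,z:(cast(cb,(np.array(L,float)+.5)/5-.5+[244,68],z)[:,:2]*1000)
P=f([(97,138),(530,145),(519,463),(107,460)],.01); Q=f([(148,224),(450,227),(447,378),(149,376)],.055); L=f([(155,214),(471,215),(466,394),(159,391)],.01)
for p in(P,Q,L):
    e=p[1]-p[0];h=p[2]-p[3]; print(p.mean(0).round(1),np.linalg.norm(e).round(1),np.linalg.norm(p[1]-p[2]).round(1),[np.degrees(np.arctan2(v[0],-v[1])).round(1) for v in(e,h)])
m=(b.max(2)<75).astype(np.uint8); m[:,:240]=0
for z,yx in ((.01,None),):
    g=b.max(2); d=cast(cb,[(0,0)],.01)
c=np.linalg.inv(cb["cam_to_world"])@[.4283,-.3372,.055,1]; k=cb["intrinsics"]@c[:3]; cx,cy=k[:2]/k[2]
c=np.linalg.inv(cb["cam_to_world"])@[.4285,-.3355,.01,1]; k=cb["intrinsics"]@c[:3]; dx,dy=k[:2]/k[2]
Y,X=np.mgrid[:480,:640]; m=(b.max(2)>80).astype(np.uint8); m[(X-dx)**2+(Y-dy)**2>31**2]=0; m=cv2.morphologyEx(m,cv2.MORPH_OPEN,np.ones((3,3)))
cs,_=cv2.findContours(m,cv2.RETR_EXTERNAL,cv2.CHAIN_APPROX_NONE); c=max(cs,key=cv2.contourArea)
print("fresh",cv2.minAreaRect(cast(cb,c.reshape(-1,2),.055)[:,:2].astype(np.float32)*1000),dx,dy)
```

```text
[ 605.7 -291.1] 109.1 78.5 [np.float64(-0.9), np.float64(-0.4)]
[ 604.8 -289.4] 69.9 33.8 [np.float64(-0.5), np.float64(-0.4)]
[ 605.8 -291. ] 80.4 44.2 [np.float64(-0.2), np.float64(-0.5)]
fresh ((428.3634033203125, -336.83807373046875), (37.408485412597656, 72.80228424072266), 18.327674865722656) 338.9504270375966 259.5801018808494
```

The used logger is off centre by (−0.9, +1.7) mm, with its yaw matching the plate to better than 0.5°, which is fine. The fresh logger re-measures the same as before. Next I'll fetch it, then return the carton and bottle.

Run:
```python
from h import *
pick((.4284,-.337),.0175,108.5,.15)
place((.5052,.303),.0223,88.3,.15)
arm.move_to(camover((.42,.30),.5,0),R(0)); shot("wrist","foam2"); print(arm.current_t())
b,cb=load("foam2")
cv2.imwrite("pics/m5.png",cv2.resize(b[30:290,240:400],None,fx=2.3,fy=2.3,interpolation=cv2.INTER_CUBIC))
```

```text
picked w 35.6 now 35.9 F [ 0.8 -0.1 -1.6] t 46.3917
down F [0.3 0.3 0.3] [0.5053 0.303  0.0222]
placed t 53.6667
55.1667
```

View pics/m5.png

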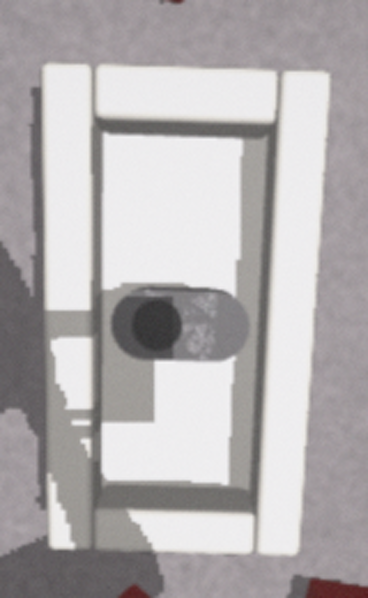

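The fresh logger stands upright in the middle of the cavity at crop pixel (179,325), squared to the walls. Now the carton and bottle go back to where each stood.

Run:
```python
from h import *
b,cb=load("foam2")
f=lambda L,z:(cast(cb,(np.array(L,float)+.5)/2.3-.5+[240,30],z)[:,:2]*1000).round(1).tolist()
print("fresh L/R mid, T/B mid",f([(111,324),(249,326),(180,288),(179,362)],.06))
pick((.575,-.001),.0755,-1.5,.15); place((.562,.302),.0863,-1.5,.15)
pick((.457,-.026),.0755,-1.5,.15); place((.4495,.304),.0863,-1.5,.15)
arm.move_to(camover((.40,.30),.5,0),R(0)); shot("wrist","foam3")
arm.move_to([.35,-.25,.4],R(0)); shot("side","s3"); shot("top","t3"); print(arm.current_t())
b,_=load("foam3"); A=cv2.resize(b[30:270,245:395],None,fx=2.5,fy=2.5,interpolation=cv2.INTER_CUBIC)
s,_=load("s3"); S=s[80:460,60:480]; S=cv2.copyMakeBorder(S,0,600-380,0,0,cv2.BORDER_CONSTANT)
cv2.imwrite("pics/m6.png",np.hstack([A,S]))
```

```text
fresh L/R mid, T/B mid [[506.1, 338.6], [505.0, 267.2], [524.2, 302.9], [486.5, 303.5]]
picked w 70.5 now 69.9 F [ 0.2  0.4 -2.4] t 59.6833
down F [-0.4 -0.4  1.8] [0.5622 0.3021 0.0864]
placed t 64.8167
picked w 57.4 now 57.9 F [ 0.5 -0.1 -3.2] t 69.525
down F [-0.3  1.   1. ] [0.4496 0.3041 0.0863]
placed t 74.95
77.5833
```

View pics/m6.png

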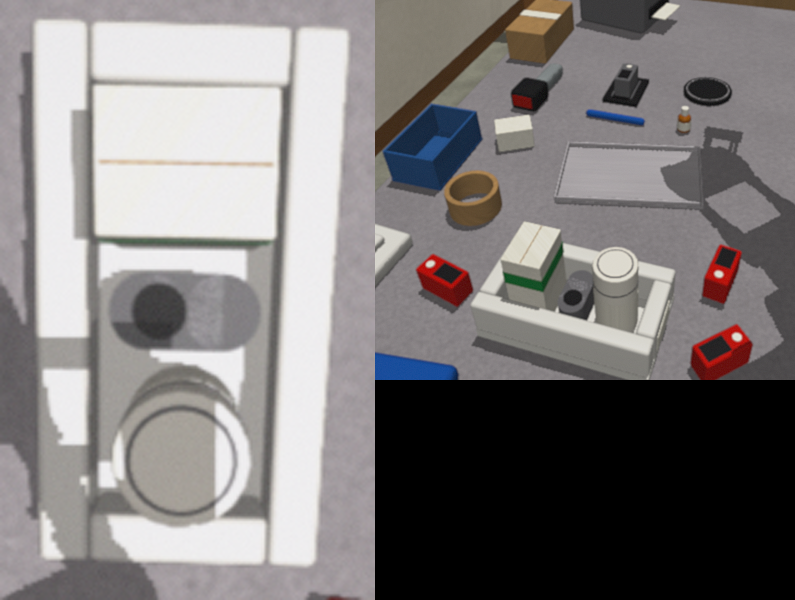

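The final view shows the carton (186,160), fresh logger (185,311) and bottle (181,460) upright in the foam, matching the starting picture within about 1 mm. The used logger is on the reader, and the charger and tray are empty. The gripper is clear of everything, so I'm handing in.

```bash
python3 -c "
from rig import arm
arm.sign_off(); print(arm.current_t())"
```

```text
the job is handed in; nothing more can be done
the job is handed in; nothing more can be done
```

The job is done and handed in at about 78 s of the 141 s allowed. I set the carton and bottle upright on the steel tray and put the used logger on the reader. The fresh logger then went into the middle of the foam tray, and the carton and bottle went back where each stood.

Last checks:
- **Used logger:** about 1 mm (x) and 1.7 mm (y) off the plate's centre, with its yaw within about 0.5° of the plate's. I measured this right after placing it and only saw it in the side view afterwards.
- **Fresh logger:** measured at (505.4, 303) mm against a foam centre of (505.2, 303) mm, squared to the walls.
- **Carton and bottle:** both upright and back within about 1 mm of where they started, judged by comparing the before and after pictures. The carton's orientation is unchanged.
- **Charger and steel tray:** both empty at the end.

No check failed. Two measurements differed slightly: the top camera put the reader's centre about 3 mm further along y than the wrist camera. I placed by a value close to the wrist reading, and a later wrist view agreed with it. The carton's yaw also read about 1.5° off the foam's, so I gripped it at the foam's yaw and put it back at that same yaw.

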